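Move three culture samples on by one step at the microscope bench

ROBOT

A 7-joint arm with a two-finger parallel gripper is mounted at the origin on the work surface. World frame = base frame: x ahead of the robot, y to its left, z up, the work surface at z = 0. Lengths are in mm, angles in rad, forces in N, time in s.
With the tool pointing down it reaches from about 425 to 875 mm from the base axis. Payload 4.7 kg.
Tool frame: the origin (TCP) lies midway between the tips of the shut fingers; the grasp point (between the pads) lies 19 mm behind it (bot.pinch_z is the distance from the TCP to the grasp point, in mm); z points along the fingers, y is the line along which they close (so a half turn about z gives the same grasp; the last joint's range is limited). The gripper opens to 87 mm and grips with 3 to 60 N. Pads are 19 mm wide; open, the fingers measure 117 mm over their backs; the gripper's body (75 mm by 190 mm) begins 51 mm behind the grasp point.
Start: joints at [-1.194, 0.321, -0.07, 1.45, 0.023, 1.371, -0.057], TCP at [230.709, 607.7, 222.587] pointing down, gripper open.
Joint ranges: [-2.86, 2.86], [-0.3, 2.09], [-1.38, 1.24], [0.06, 2.45], [-1.56, 4.7], [0.09, 2.05], [-2.69, 2.69]. Speed limits (rad/s): [2.57, 2.57, 3.14, 3.14, 3.14, 3.14, 3.14].

INTERFACE

Orientations are given as a unit quaternion [x, y, z, w].
In Python, from plant import bot gives the robot as it stands.
- The arm moves only by the shell command python3 -m inch 'ROWS'. ROWS is JSON, one flat list of numbers, 5 for each row, row after row: the opening, from 0 (shut) to 1 (fully open), then the shift along the tool's x, y, z in m, then the turn about the tool's z in rad. A call has 1 to 10 rows; each row is the pose to reach, as a shift and turn from the pose commanded when the call began, along the tool's axes at that moment; what a row does not reach only later rows make up. A row lasts 1/8 s, in which the tool goes at most 62.5 mm and 10.7 degrees, less where a joint would pass 70% of its speed; a pose out of reach is approached as far as the arm can. A call with a gripper value outside its range is refused whole. The fingers move at their own pace and stop on an object; the grip force is fixed at half the most. Time passes only in rows, so rows that repeat a pose let the fingers close. It gives the time, the measured TCP pose, the force, the opening and the grip force at its end, in the units of the state.
- bot.read_state(): the state, without advancing time (a new reading comes with each control period).
- bot.camera(name): name is "side" or "top" or "wrist"; returns a dict with "image" (400x640x3 uint8, red, green, blue), "intrinsics" (3x3 intrinsics, pixels), "cam_to_world" (4x4, takes a point from camera to world coordinates). Camera axes: x right, y down, z forward; pixel columns grow to the right and rows downward; lengths in mm; the calibration is good to about 2 mm. A picture is of the moment at which its call begins. There is no depth.
- bot.finish_job(): hands the job in; it is judged then, once.
The state is a dict: "time_s": time; "qpos": joint angles; "qvel": joint speeds; "tau": joint torques, N m; "ee_pos": TCP position; "eef_rot": TCP orientation; "contact_force": force on the tool from outside, world axes, zero at the start; "wrist_torque": the same for the moment, N m; "finger_gap": finger opening in mm; "finger_force": force on a finger pad.
Only numpy, scipy, OpenCV 4.12 (cv2) and the standard library are available. Lean on these libraries where they do the work, as an engineer would, in place of code of your own. Each camera call takes 0.05 s, during which the arm holds its last target. There are 200 camera calls.

TASK

Move the three samples on by one step: the dish from the cooling block goes onto the viewing plate, the flask from the viewing plate goes onto the carrier tray, and the jar from the carrier tray goes onto the cooling block. All three places are taken, so on the way set one of the samples down on the empty round mat and let go of it there. At the end each sample stands upright in the middle of its new place with the mat empty again; never tip a sample over, and leave the weight, the eyepiece and the objective where they are.

Things in the scene. Friction and masses are not known exactly. Their poses are not given: they have to be found in the camera images.
- flask: Loose culture flask lying flat, amber with a white screw cap: 90 mm long (along its x, cap at +x), 46 mm wide (y), 26 mm high. The flat sides to grip run from x = -45 to +17 mm; shoulder, neck and cap (24 mm across) follow. About 70 g. Origin: centre of its 90 x 46 mm footprint, on the underside; z up. It starts on the viewing plate, long axis within 0.4 rad of the plate's x axis.
- dish: Loose round flat dish with lid, white: 55 mm in diameter at the lid (52 mm at the foot, lid skirt from 8 mm up), 20 mm high, about 50 g. Origin: centre of the underside; z up. It starts on the cooling block.
- jar: Loose round sample jar standing upright, amber with a paper band and black cap: 44 mm in diameter, 62 mm high (cap from 48 mm up, also 44 mm wide), about 130 g. Origin: centre of the underside; z up. It starts on the carrier tray.
- viewing_plate: Fixed light base for viewing samples: black rectangular slab 120 (x) x 104 (y) mm, 30 mm high, with a flush round white window (72 mm with its steel ring) in the middle of the flat top and a small dimmer knob on its -x side. Origin: centre of the underside, so the top is at z = 30 mm. New place of the dish.
- cooling_block: Fixed square grey metal block with fins at the sides, 104 x 104 mm, 24 mm high, flat top with a fine cross scribed through its centre. Origin: centre of the underside, so the top is at z = 24 mm. New place of the jar.
- carrier_tray: Fixed thin perforated steel tray, 124 (x) x about 108 (y) mm, with flat floor 4 mm high and a lip standing to 8 mm along each of its two long sides (y = +-52 mm, 3 mm thick). Origin: centre of the underside, so the floor is at z = 4 mm. New place of the flask, which may lie at any angle.
- parking_mat: Fixed round dark rubber mat, 120 mm in diameter, 4 mm thick, with a thin grey ring line near its edge; empty at the start. Origin: centre of the underside, so the top is at z = 4 mm. The free spot.
- weight: Loose brass calibration weight with a knob on top, 32 mm in diameter, 42 mm high; not to be moved. Origin: centre of the underside.
- eyepiece: Loose microscope eyepiece standing upright, steel tube 26 mm in diameter with a black head 36 mm in diameter, 50 mm high; not to be moved. Origin: centre of the underside.
- objective: Loose steel microscope objective standing nose up, 30 mm in diameter at the foot, tapering, 46 mm high; not to be moved. Origin: centre of the underside.
Things that resemble listed ones, but are neither listed nor needed, are in the scene too. What is shaped like the jar but pink or purple is not meant. What is shaped like the flask but purple is not meant.

How it is judged:
By the outcome, as a careful person would: the job done as asked, in the order asked, and still so for the second after the job is handed in, with the robot touching nothing.
It also fails if it takes over 115 s, if anything falls off the work surface, if the arm or the gripper's body presses on something with over 40 N, if the wrist force passes 120 N, or if a joint passes its speed limit or range.

## Working session

There is one attempt and no reset: what is moved stays moved. The work goes in short steps, Python scripts to look and compute and a shell command to move; the robot and the scene stay as the last step left them, time stands still between calls to the robot, and variables do not carry over. Pictures are saved under pics/ and viewed, at most 18 in all, crops included, and the job is handed in when it is done.

```bash
ls; mkdir -p pics
python3 - <<'E'
from plant import bot
import cv2,numpy as np
s=bot.read_state();print(s['time_s'],s['ee_pos'],s['eef_rot'],s['finger_gap'],bot.pinch_z)
for n in("top","side","wrist"):
    c=bot.camera(n);cv2.imwrite(f"pics/{n}0.png",c["image"][:,:,::-1]);print(n,np.round(c["intrinsics"],1).tolist(),np.round(c["cam_to_world"],3).tolist())
E
```

```text
pics
0.0 [230.51732722 607.1581325  221.45593233] [ 1.80380086e-01  9.83596509e-01 -9.57758690e-04 -1.20815405e-04] 87.21710341842953 18.700000000000003
top [[376.3, 0.0, 320.4], [0.0, 376.3, 196.1], [0.0, 0.0, 1.0]] [[-0.023, -0.995, 0.102, 392.141], [-1.0, 0.022, -0.012, 32.088], [0.01, -0.102, -0.995, 1118.062], [0.0, 0.0, 0.0, 1.0]]
side [[383.4, 0.0, 319.2], [0.0, 383.4, 195.9], [0.0, 0.0, 1.0]] [[0.729, -0.436, 0.528, -10.405], [-0.685, -0.472, 0.555, -497.192], [0.007, -0.766, -0.643, 665.782], [0.0, 0.0, 0.0, 1.0]]
wrist [[352.2, 0.0, 314.4], [0.0, 352.2, 196.4], [0.0, 0.0, 1.0]] [[0.356, 0.891, 0.281, 152.316], [0.935, -0.339, -0.109, 636.698], [-0.002, 0.301, -0.954, 383.083], [0.0, 0.0, 0.0, 1.0]]
```

View pics/top0.png

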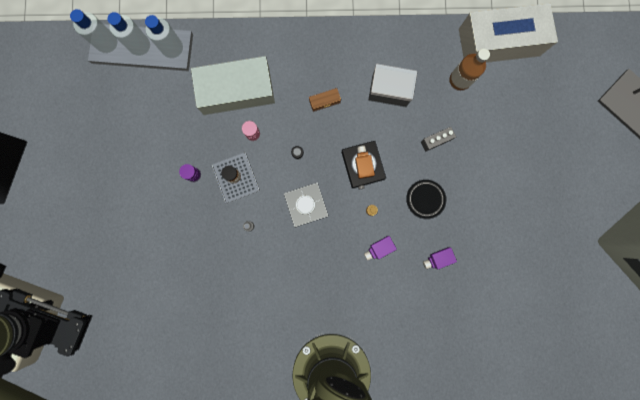

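View pics/side0.png

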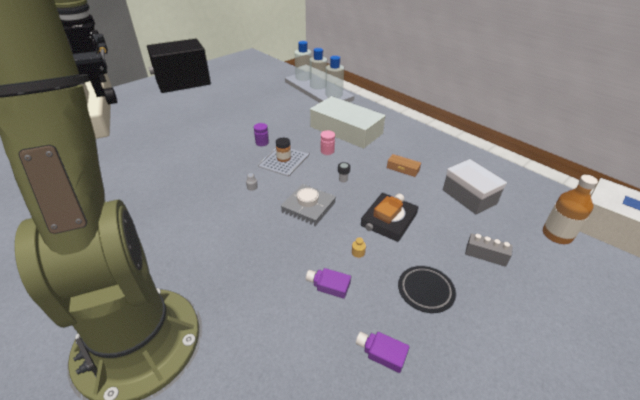

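The top view shows, as (column, row):
- **Flask-like:** the amber flask with white cap on the black plate at (365,162), and purple flasks at (381,248) and (441,259).
- **Jar-like:** the amber jar with black cap on the perforated tray at (231,173), a pink one at (251,130) and a purple one at (190,172). A brown bottle stands at (466,72).
- **Dish-like:** the white dish on the finned block at (305,204). The mat is at (426,199).
- **Leave alone:** weight (372,210), eyepiece (297,152) and objective (248,226).

I choose the amber flask, the amber jar on the tray and the white dish.

```bash
cat > h.py <<'E'
import numpy as np,cv2
from plant import bot
from scipy.spatial.transform import Rotation as R
def ray(c,uv):
    uv=np.atleast_2d(uv).astype(float);T=c["cam_to_world"]
    d=np.c_[uv,np.ones(len(uv))]@np.linalg.inv(c["intrinsics"]).T@T[:3,:3].T
    return T[:3,3],d
def onz(c,uv,z):
    o,d=ray(c,uv);return o+d*((z-o[2])/d[:,2])[:,None]
def tri(c1,p1,c2,p2):
    A=[];b=[];
    for c,p in((c1,p1),(c2,p2)):
        o,d=ray(c,p);d=d[0]/np.linalg.norm(d[0]);M=np.eye(3)-np.outer(d,d);A.append(M);b.append(M@o)
    x,r,*_=np.linalg.lstsq(np.vstack(A),np.hstack(b),rcond=None);return x,float(np.sqrt(r[0]))if len(r) else 0
def proj(c,P):
    T=np.linalg.inv(c["cam_to_world"]);q=np.atleast_2d(P)@T[:3,:3].T+T[:3,3];q=q@c["intrinsics"].T;return q[:,:2]/q[:,2:]
def tool(P,yaw=None):
    """shift in tool axes (m) from the measured pose to world TCP P; turn so that finger line is at world angle yaw"""
    s=bot.read_state();r=R.from_quat(s["eef_rot"]).as_matrix()
    d=r.T@(np.array(P)-s["ee_pos"])/1000
    t=None
    cur=np.arctan2(r[1,1],r[0,1])
    if yaw is not None: t=-((yaw-cur+np.pi/2)%np.pi-np.pi/2)
    print("shift",np.round(d,4),"turn",t if t is None else round(t,3),"q7",round(s["qpos"][6],2),"yaw now",round(cur,3))
def snap(n,f):
    c=bot.camera(n);cv2.imwrite(f"pics/{f}.png",c["image"][:,:,::-1]);return c
E
python3 - <<'E'
from h import *
t=bot.camera("top")
for n,p,z in(("flask",(365,164),45),("dish",(305,204),44),("jar",(230,173),66),("mat",(426,199),4),("plate",(364,164),30),("tray",(235,177),4),("block",(306,204),24),("weight",(372,210),20),("eyepiece",(297,152),25),("objective",(248,226),25),("pflask1",(381,248),13)):print(n,np.round(onz(t,p,z)[0]))
tool([560,60,330])
E
```

```text
flask [ 593. -113.   45.]
dish [480.  63.  44.]
jar [571. 272.  66.]
mat [ 491. -297.    4.]
plate [ 596. -112.   30.]
tray [569. 272.   4.]
block [482.  61.  24.]
weight [ 460. -132.   20.]
eyepiece [637.  84.  25.]
objective [422. 230.  25.]
pflask1 [ 349. -155.   13.]
shift [-0.5022 -0.395  -0.1076] turn None q7 -0.06 yaw now 1.208
```

```bash
python3 -c "
from h import *
tool([520,200,270],1.571)"
```

```text
shift [-0.4151 -0.2782 -0.0478] turn -0.363 q7 -0.06 yaw now 1.208
```

```bash
python3 -m inch '[1,-0.415,-0.278,-0.048,-0.363, 1,-0.415,-0.278,-0.048,-0.363, 1,-0.415,-0.278,-0.048,-0.363, 1,-0.415,-0.278,-0.048,-0.363, 1,-0.415,-0.278,-0.048,-0.363, 1,-0.415,-0.278,-0.048,-0.363, 1,-0.415,-0.278,-0.048,-0.363, 1,-0.415,-0.278,-0.048,-0.363, 1,-0.415,-0.278,-0.048,-0.363, 1,-0.415,-0.278,-0.048,-0.363]'; python3 -c "
from h import *
snap('wrist','w1');tool([520,-150,270],1.571)"
```

```text
time_s: 1.45
ee_pos: [519.8, 200.7, 270.3]
eef_rot: [0.0, 1.0, 0.0, -0.0]
contact_force: [-0.8, -0.3, 0.3]
finger_gap: 86.7
finger_force: 0.0
shift [-1.000e-04 -3.518e-01  0.000e+00] turn 0.002 q7 1.18 yaw now 1.573
```

View pics/w1.png

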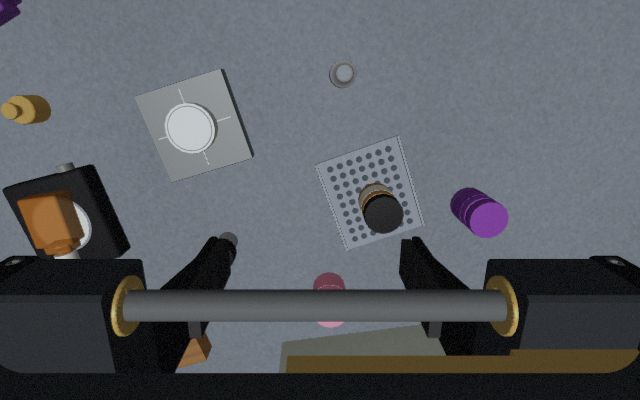

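The wrist view shows the block corners near (135,95)–(253,157), the dish at (190,128), the tray centred near (370,192) with the black-capped jar at (383,213), and the purple jar at (485,215). I'll take two more viewpoints to triangulate.

```bash
cat >> h.py <<'E'
import pickle
def keep(n,f):
    c=snap(n,f);pickle.dump(c,open(f"pics/{f}.pkl","wb"));return c
def load(f): return pickle.load(open(f"pics/{f}.pkl","rb"))
E
python3 -c "
from h import *
keep('wrist','A')"
python3 -m inch '[1,0,-0.2,0,0, 1,0,-0.2,0,0, 1,0,-0.2,0,0, 1,0,-0.2,0,0, 1,0,-0.2,0,0]'; python3 -c "
from h import *
keep('wrist','B')"
python3 -m inch '[1,0,-0.2,0,0, 1,0,-0.2,0,0, 1,0,-0.2,0,0, 1,0,-0.2,0,0, 1,0,-0.2,0,0]'; python3 -c "
from h import *
keep('wrist','C')
i=np.hstack([cv2.resize(load(k)['image'][:260],(390,158)) for k in 'BC']);
i=np.vstack([load('B')['image'][:270],load('C')['image'][:270]]);cv2.imwrite('pics/BC.png',i[:,:,::-1])"
```

```text
time_s: 2.17
ee_pos: [519.9, 1.4, 270.6]
eef_rot: [-0.0, 1.0, 0.0, 0.0]
contact_force: [0.1, 1.3, -1.0]
finger_gap: 87.0
finger_force: 0.0
time_s: 2.85
ee_pos: [520.9, -197.5, 270.1]
eef_rot: [-0.001, 1.0, 0.0, -0.0]
contact_force: [0.4, 0.9, -0.2]
finger_gap: 87.3
finger_force: 0.0
```

View pics/BC.png

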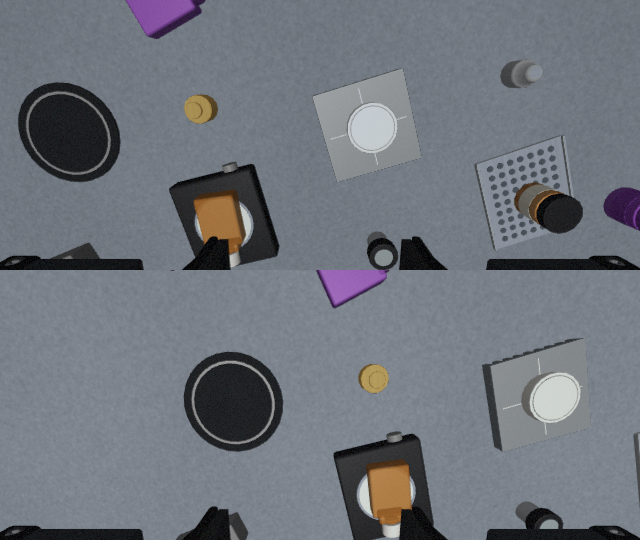

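B and C show the mat (68,132 / 233,401), the amber flask on the black plate (219,215 / 390,492), the block and dish (372,127 / 553,398) and the black jar cap (556,212 in B). Next I'll measure by masks.

```bash
cat > m.py <<'E'
from h import *
def comp(m,near):
    m=cv2.morphologyEx(m.astype(np.uint8)*255,cv2.MORPH_OPEN,np.ones((3,3)))
    cs,_=cv2.findContours(m,cv2.RETR_EXTERNAL,cv2.CHAIN_APPROX_NONE)
    cs=[c for c in cs if cv2.contourArea(c)>60]
    return min(cs,key=lambda c:abs(cv2.pointPolygonTest(c,near,True)) if cv2.pointPolygonTest(c,near,False)<0 else 0)
C={k:load(k) for k in 'ABC'};H={k:cv2.cvtColor(C[k]['image'],cv2.COLOR_RGB2HSV).astype(int) for k in C}
if __name__=="__main__":
    el={}
    def do(name,f,pts,zs):
        e={}
        for k,p in pts.items():
            m=f(H[k]);m[270:]=False
            c=cv2.convexHull(comp(m,p));e[k]=cv2.fitEllipse(c)
            print(name,k,np.round(np.hstack([e[k][0],e[k][1]]),1),[np.round(onz(C[k],e[k][0],z)[0],1).tolist() for z in zs])
        ks=list(e)
        x,r=tri(C[ks[0]],e[ks[0]][0],C[ks[1]],e[ks[1]][0]);print('   tri',np.round(x,1),round(r,1))
    do('mat',lambda h:h[...,2]<60,dict(B=(68,100),C=(233,100)),[4])
    wh=lambda h:(h[...,2]>188)
    do('dish',wh,dict(A=(190,128),B=(372,127),C=(555,128)),[44])
    do('cap',lambda h:h[...,2]<55,dict(A=(383,216),B=(557,213)),[66])
    for k,p in dict(B=(219,212),C=(390,215)).items():
        h=H[k];m=(h[...,0]<20)&(h[...,1]>140)&(h[...,2]>110);m[270:]=False
        c=comp(m,p);r=cv2.minAreaRect(c);print('flask',k,np.round(np.hstack(r),1),'\n',np.round(onz(C[k],cv2.boxPoints(r),56),1).tolist())
    for k,p in dict(A=(160,95),B=(340,100),C=(515,110)).items():
        print('vals',k,H[k][p[1],p[0]],'floor',H[k][60,450])
E
python3 m.py
```

```text
mat B [ 68.7 131.6  89.7 109.8] [[489.5, -294.6, 4.0]]
mat C [232.9 131.1  95.3 101.8] [[489.7, -295.8, 4.0]]
   tri [ 489.9 -296.4    1.4] 0.2
dish A [188.2 128.3  40.1  45. ] [[480.1, 64.2, 44.0]]
dish B [372.1 127.7  41.3  43.8] [[480.3, 64.1, 44.0]]
dish C [555.1 127.5  38.6  47.4] [[480.5, 64.0, 44.0]]
   tri [480.3  64.1  43.8] 0.1
cap A [381.6 213.8  38.4  39.4] [[570.9, 275.9, 66.0]]
cap B [559.  212.9  38.3  45.6] [[571.0, 272.1, 66.0]]
   tri [573.6 277.4  58.8] 0.0
flask B [218.5 224.8  59.1  38.7  77.5] 
 [[559.4, -135.0, 56.0], [549.5, -91.8, 56.0], [620.4, -81.8, 56.0], [631.3, -127.2, 56.0]]
flask C [390.3 224.6  57.4  39.4  85.9] 
 [[556.7, -137.0, 56.0], [553.4, -93.2, 56.0], [623.8, -82.7, 56.0], [627.5, -128.8, 56.0]]
vals A [103  12 143] floor [104  33 130]
vals B [ 99  11 157] floor [104  33 131]
vals C [105  14 146] floor [107  28 145]
```

```bash
python3 -m inch '[1,-0.1,0.04,0.03,0, 1,-0.1,0.04,0.03,0, 1,-0.1,0.04,0.03,0, 1,-0.1,0.04,0.03,0]'; python3 -c "
from h import *
keep('wrist','D')"
python3 -m inch '[1,0,0.1,0,0, 1,0,0.1,0,0, 1,0,0.1,0,0, 1,0,0.1,0,0]'; python3 -c "
from h import *
keep('wrist','E')
i=np.vstack([load('D')['image'][20:290],load('E')['image'][20:290]]);cv2.imwrite('pics/DE.png',i[:,:,::-1])"
```

```text
time_s: 3.4
ee_pos: [620.2, -157.1, 240.1]
eef_rot: [-0.002, 1.0, 0.0, -0.001]
contact_force: [-0.0, -0.2, 0.7]
finger_gap: 86.8
finger_force: 0.0
time_s: 3.95
ee_pos: [619.7, -60.8, 241.6]
eef_rot: [0.001, 1.0, -0.0, 0.001]
contact_force: [-0.2, -0.8, 0.3]
finger_gap: 87.1
finger_force: 0.0
```

View pics/DE.png

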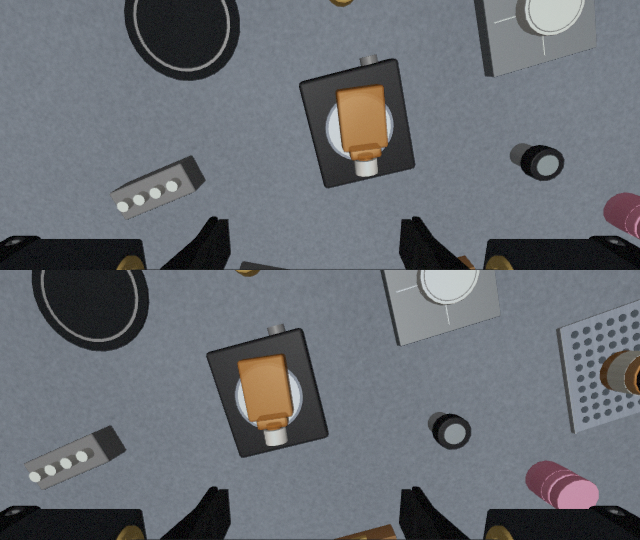

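The crop confirms it: in D the amber flask with its white cap lies on the black plate (360,120 in the picture), with its flat body toward −x, cap toward +x and the knob at (369,60). E shows the same.

```bash
cat > m2.py <<'E'
from m import *
for k,pf in dict(D=(360,140),E=(265,140)).items():
    c=load(k);h=cv2.cvtColor(c['image'],cv2.COLOR_RGB2HSV).astype(int)
    m=(h[...,0]<20)&(h[...,1]>120)&(h[...,2]>90);m[262:]=False
    a=comp(m,pf);hu=cv2.convexHull(a);q=cv2.approxPolyDP(hu,3,True)[:,0]
    print(k,'flask poly',q.tolist());print(np.round(onz(c,q,56),1).tolist())
    # plate: non-floor blob (dark), hull
    m=(h[...,2]<75);m[262:]=False
    b=comp(m,(pf[0]-45,pf[1]-35));hu=cv2.convexHull(b);q=cv2.approxPolyDP(hu,5,True)[:,0]
    print(' plate poly',q.tolist());print(np.round(onz(c,q,30),1).tolist())
    w=comp((h[...,2]>170)&(h[...,1]<60),(pf[0]+5,pf[1]+48))
    p=w[:,0];p=p[p[:,1]>p[:,1].max()-3].mean(0);print(' cap end',p,onz(c,p,44)[0].round(1))
E
python3 m2.py
```

```text
D flask poly [[382, 105], [387, 165], [379, 176], [352, 179], [342, 165], [337, 112]]
[[553.9, -93.2, 56.0], [612.1, -84.7, 56.0], [623.5, -92.1, 56.0], [626.7, -119.2, 56.0], [612.3, -129.8, 56.0], [560.6, -135.9, 56.0]]
 plate poly [[395, 79], [414, 186], [326, 207], [299, 103]]
[[530.0, -76.9, 30.0], [641.2, -48.1, 30.0], [665.8, -144.2, 30.0], [553.5, -173.3, 30.0]]
 cap end [366.10526316 194.52631579] [ 646.8 -102.3   44. ]
E flask poly [[281, 105], [291, 164], [285, 176], [259, 179], [248, 166], [238, 111]]
[[554.2, -93.0, 56.0], [611.6, -84.7, 56.0], [624.0, -91.1, 56.0], [627.1, -117.6, 56.0], [613.6, -128.0, 56.0], [559.7, -134.5, 56.0]]
 plate poly [[300, 78], [327, 186], [241, 206], [207, 103]]
[[529.3, -75.5, 30.0], [642.1, -47.4, 30.0], [665.2, -143.6, 30.0], [553.4, -171.2, 30.0]]
 cap end [274.5   194.125] [ 647.  -103.8   44. ]
```

```bash
python3 -c "
from h import *
tool([594,-109.6,100],1.699);tool([594,-109.6,33],1.699)"
```

```text
shift [ 0.0257 -0.0481  0.1415] turn -0.131 q7 1.73 yaw now 1.568
shift [ 0.0258 -0.048   0.2085] turn -0.131 q7 1.73 yaw now 1.568
```

```bash
python3 -m inch '[1,0.026,-0.048,0.05,-0.131, 1,0.026,-0.048,0.1,-0.131, 1,0.026,-0.048,0.14,-0.131, 1,0.026,-0.048,0.18,-0.131, 1,0.026,-0.048,0.2,-0.131, 1,0.026,-0.048,0.205,-0.131, 1,0.026,-0.048,0.205,-0.131]'; python3 -c "
from h import *
keep('wrist','F');tool([594,-109.6,33],1.699)"
```

```text
time_s: 4.88
ee_pos: [595.0, -108.1, 36.7]
eef_rot: [-0.065, 0.998, -0.0, 0.001]
contact_force: [-0.3, -0.1, -0.6]
finger_gap: 86.8
finger_force: 0.0
shift [ 0.0015 -0.0015  0.0041] turn 0.003 q7 2.01 yaw now 1.702
```

View pics/F.png

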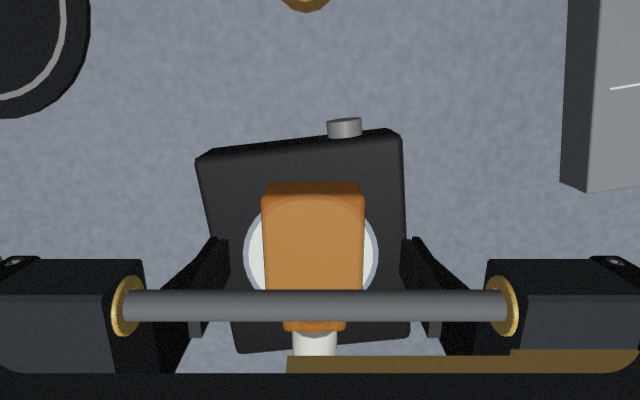

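The flask lies centred between the fingers (edges at columns 262 and 365, fingers near 215 and 413) and is aligned. I'll lower and close.

```bash
python3 -m inch '[1,0.001,-0.001,0.004,0, 1,0.001,-0.001,0.004,0, 0,0.001,-0.001,0.004,0, 0,0.001,-0.001,0.004,0, 0,0.001,-0.001,0.004,0, 0,0.001,-0.001,0.004,0, 0,0.001,-0.001,0.004,0, 0,0.001,-0.001,0.004,0]'
```

```text
time_s: 5.92
ee_pos: [593.3, -108.6, 31.6]
eef_rot: [-0.066, 0.998, 0.0, 0.0]
contact_force: [-0.2, 0.2, 0.6]
finger_gap: 46.1
finger_force: 30.0
```

```bash
python3 -m inch '[0,0,0,-0.03,0, 0,0,0,-0.06,0, 0,0,0,-0.08,0, 0,0,0,-0.08,0]'; python3 -c "
from h import *
tool([482,-293.7,50],1.571-.23);tool([482,-293.7,6],1.571-.23)"
```

```text
time_s: 6.42
ee_pos: [594.3, -108.8, 113.0]
eef_rot: [-0.066, 0.998, -0.0, 0.002]
contact_force: [-1.1, -0.2, -1.9]
finger_gap: 46.0
finger_force: 30.0
shift [ 0.1358 -0.1686  0.0627] turn 0.361 q7 1.97 yaw now 1.702
shift [ 0.1359 -0.1686  0.1067] turn 0.361 q7 1.97 yaw now 1.702
```

```bash
python3 -m inch '[0,0.03,-0.04,0,0.09, 0,0.065,-0.08,0,0.18, 0,0.1,-0.125,0,0.27, 0,0.136,-0.169,0.02,0.36, 0,0.136,-0.169,0.055,0.36, 0,0.136,-0.169,0.085,0.36, 0,0.136,-0.169,0.095,0.36, 0,0.136,-0.169,0.095,0.36]'; python3 -c "
from h import *
tool([482,-293.7,7],1.571-.23)"
```

```text
time_s: 7.42
ee_pos: [479.9, -293.5, 15.7]
eef_rot: [0.114, 0.993, 0.0, -0.001]
contact_force: [-0.1, -0.3, -0.8]
finger_gap: 45.8
finger_force: 30.0
shift [-0.0021  0.0003  0.0087] turn 0.001 q7 2.07 yaw now 1.342
```

```bash
python3 -m inch '[0,-0.001,0,0.004,0, 0,-0.001,0,0.008,0, 0,-0.001,0,0.009,0, 0,-0.001,0,0.009,0]'
```

```text
time_s: 7.92
ee_pos: [481.6, -294.2, 7.7]
eef_rot: [0.114, 0.993, 0.0, 0.0]
contact_force: [0.1, -0.3, -1.3]
finger_gap: 45.8
finger_force: 30.0
```

```bash
python3 -m inch '[0,0,0,0.001,0, 0,0,0,0.001,0, 0,0,0,0.001,0]'; python3 -m inch '[0,0,0,0.001,0, 0,0,0,0.001,0, 0,0,0,0.001,0]'
```

```text
time_s: 8.3
ee_pos: [481.6, -294.2, 6.6]
eef_rot: [0.114, 0.993, 0.0, 0.0]
contact_force: [-0.1, -0.6, -0.5]
finger_gap: 45.9
finger_force: 30.0
time_s: 8.68
ee_pos: [481.5, -294.2, 5.5]
eef_rot: [0.114, 0.993, 0.0, 0.0]
contact_force: [-0.1, 0.1, -0.0]
finger_gap: 46.0
finger_force: 30.0
```

```bash
python3 -m inch '[0.3,0,0,0,0, 1,0,0,0,0, 1,0,0,0,0, 1,0,0,0,0, 1,0,0,-0.03,0, 1,0,0,-0.08,0, 1,0,0,-0.14,0, 1,0,0,-0.14,0]'; python3 -c "
from h import *
keep('wrist','G')
tool([480.3,64.1,150],1.571);tool([480.3,64.1,26.5],1.571)"
```

```text
time_s: 9.68
ee_pos: [484.5, -296.2, 150.8]
eef_rot: [0.114, 0.993, -0.001, 0.005]
contact_force: [0.9, -0.3, -1.1]
finger_gap: 86.8
finger_force: 0.0
shift [ 0.084   0.3491 -0.0025] turn -0.229 q7 1.97 yaw now 1.342
shift [0.0847 0.3491 0.121 ] turn -0.229 q7 1.97 yaw now 1.342
```

View pics/G.png

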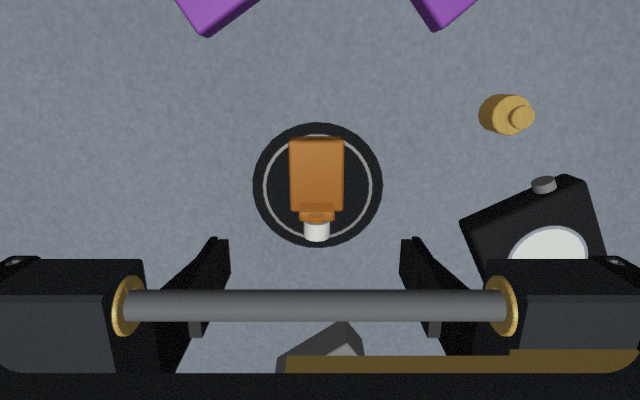

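The flask lies flat in the middle of the mat (317,180). On to the dish.

```bash
python3 -m inch '[1,0.084,0.349,0,-0.229, 1,0.084,0.349,0,-0.229, 1,0.084,0.349,0,-0.229, 1,0.084,0.349,0,-0.229, 1,0.084,0.349,0,-0.229, 1,0.084,0.349,0,-0.229, 1,0.084,0.349,0.03,-0.229, 1,0.084,0.349,0.06,-0.229, 1,0.084,0.349,0.06,-0.229, 1,0.084,0.349,0.06,-0.229]'; python3 -c "
from h import *
c=keep('wrist','I');print(proj(c,[[480.3,64.1,44]]))
tool([480.3,64.1,26.5],1.571)"
```

```text
time_s: 10.98
ee_pos: [478.9, 64.6, 85.7]
eef_rot: [0.0, 1.0, -0.0, -0.0]
contact_force: [0.6, 0.3, 0.1]
finger_gap: 87.4
finger_force: 0.0
[[314.11414023 228.44659171]]
shift [-0.0008 -0.0007  0.0598] turn -0.0 q7 1.41 yaw now 1.571
```

```bash
python3 -c "
from m import *
c=load('I');h=cv2.cvtColor(c['image'],cv2.COLOR_RGB2HSV).astype(int)
k=comp(h[...,2]>188,(314,200));p=k[:,0];l,r=p[:,0].min(),p[:,0].max();t=p[:,1].min();print(l,r,t,p[:,1].max())
print(onz(c,[[l,228],[r,228],[314,t]],44).round(1))"
```

```text
277 350 194 261
[[480.   41.   44. ]
 [480.   86.5  44. ]
 [457.8  64.1  44. ]]
```

```bash
python3 -m inch '[1,-0.001,-0.001,0.02,0, 1,-0.001,-0.001,0.04,0, 1,-0.001,-0.001,0.053,0, 1,-0.001,-0.001,0.057,0, 1,-0.001,-0.001,0.057,0, 1,-0.001,-0.001,0.057,0]'
```

```text
time_s: 11.78
ee_pos: [480.5, 63.9, 29.3]
eef_rot: [-0.0, 1.0, 0.0, 0.001]
contact_force: [0.1, -0.2, -0.9]
finger_gap: 86.9
finger_force: 0.0
```

```bash
python3 -m inch '[1,0,0,0.003,0, 1,0,0,0.003,0, 0,0,0,0.003,0, 0,0,0,0.003,0, 0,0,0,0.003,0, 0,0,0,0.003,0, 0,0,0,0.003,0]'; python3 -m inch '[0,0,0,-0.02,0, 0,0,0,-0.05,0, 0,0,0,-0.08,0, 0,0,0,-0.08,0, 0,0,0,-0.08,0]'; python3 -c "
from h import *
keep('wrist','J');tool([597.6,-110.3,60],1.571);tool([597.6,-110.3,33],1.571)"
```

```text
time_s: 12.65
ee_pos: [479.9, 63.9, 25.6]
eef_rot: [-0.0, 1.0, 0.0, 0.0]
contact_force: [-0.1, 0.2, 0.6]
finger_gap: 54.0
finger_force: 30.0
time_s: 13.28
ee_pos: [479.2, 63.7, 104.8]
eef_rot: [-0.0, 1.0, -0.0, -0.001]
contact_force: [-0.7, 0.7, -0.8]
finger_gap: 54.3
finger_force: 30.0
shift [-0.1187 -0.174   0.0443] turn 0.0 q7 1.41 yaw now 1.571
shift [-0.1187 -0.174   0.0713] turn 0.0 q7 1.41 yaw now 1.571
```

View pics/J.png

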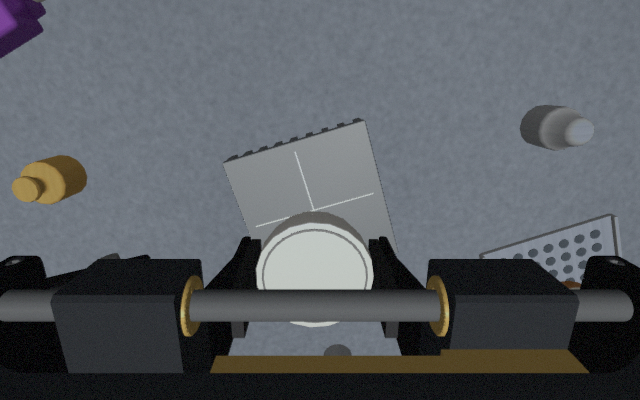

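The dish is held level at (315,270), and the block's cross is visible with its centre near (313,210). I'll check the plate window from above before placing.

```bash
python3 -m inch '[0,-0.03,-0.03,-0.05,0, 0,-0.06,-0.07,-0.07,0, 0,-0.09,-0.11,-0.07,0, 0,-0.13,-0.145,-0.07,0, 0,-0.165,-0.174,-0.07,0, 0,-0.165,-0.174,-0.07,0, 0,-0.165,-0.174,-0.07,0]'; python3 -c "
from m import *
c=keep('wrist','K');h=cv2.cvtColor(c['image'],cv2.COLOR_RGB2HSV).astype(int)
u=proj(c,[[597.6,-110.3,30]])[0];print(u)
k=comp(h[...,2]>95,(float(u[0]),float(u[1])));e=cv2.fitEllipse(k);print(e,onz(c,e[0],30))
m=h[...,2]<75;b=comp(m,(float(u[0]-65),float(u[1])));q=cv2.approxPolyDP(cv2.convexHull(b),5,True)[:,0];print(q.tolist(),onz(c,q,30).round(1).tolist())
b=load('J');print('cross',onz(b,(313,210),24))
tool([597.6,-110.3,60],1.571)"
```

```text
time_s: 14.2
ee_pos: [643.8, -109.5, 173.9]
eef_rot: [-0.0, 1.0, 0.0, -0.002]
contact_force: [0.2, -0.0, -0.5]
finger_gap: 54.2
finger_force: 30.0
[313.72469998 131.5344581 ]
((329.6086730957031, 138.9748077392578), (295.5504455566406, 791.5579223632812), 89.55223846435547) [[603.98418567 -96.56343543  30.        ]]
[[355, 46], [384, 180], [277, 207], [238, 79]] [[529.6, -77.1, 30.0], [640.7, -47.4, 30.0], [666.2, -144.1, 30.0], [554.7, -172.6, 30.0]]
cross [[482.3745059   62.35884041  24.        ]]
shift [ 0.046  -0.0015  0.1146] turn 0.001 q7 1.84 yaw now 1.572
```

View pics/K.png

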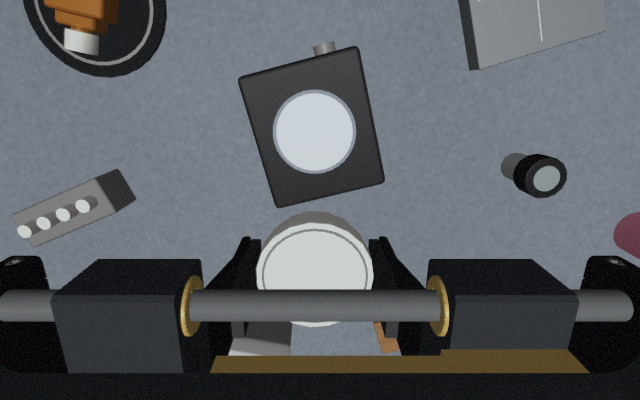

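The empty window is centred at (315,131), within 1 px of my projected plate centre.

```bash
python3 -m inch '[0,0.046,-0.001,0.04,0, 0,0.046,-0.001,0.08,0, 0,0.046,-0.001,0.11,0, 0,0.046,-0.001,0.125,0, 0,0.046,-0.001,0.135,0, 0,0.046,-0.001,0.135,0, 0,0.046,-0.001,0.135,0]';  python3 -c "
from m import *
tool([597.7,-110,32],1.571)"
```

```text
time_s: 15.12
ee_pos: [599.8, -111.3, 41.7]
eef_rot: [-0.0, 1.0, -0.0, 0.001]
contact_force: [-0.6, -0.5, -0.4]
finger_gap: 53.6
finger_force: 30.0
shift [0.0021 0.0013 0.0097] turn 0.0 q7 1.88 yaw now 1.571
```

```bash
python3 -m inch '[0,0.002,0.001,0.004,0, 0,0.002,0.001,0.007,0, 0,0.002,0.001,0.008,0, 0,0.002,0.001,0.008,0, 0,0.002,0.001,0.008,0]'; python3 -m inch '[0,0,0,0.001,0, 0,0,0,0.001,0, 0,0,0,0.001,0]'
```

```text
time_s: 15.75
ee_pos: [597.0, -110.2, 32.6]
eef_rot: [-0.0, 1.0, 0.0, 0.0]
contact_force: [0.7, -0.3, -0.7]
finger_gap: 54.6
finger_force: 30.0
time_s: 16.12
ee_pos: [597.0, -110.2, 31.6]
eef_rot: [-0.0, 1.0, 0.0, 0.0]
contact_force: [0.0, 1.1, 0.5]
finger_gap: 53.8
finger_force: 30.0
```

```bash
python3 -m inch '[0.75,0,0,0,0, 1,0,0,0,0, 1,0,0,0,0, 1,0,0,0,0, 1,0,0,-0.03,0, 1,-0.02,0.02,-0.08,0, 1,-0.05,0.06,-0.14,0, 1,-0.05,0.06,-0.17,0, 1,-0.05,0.06,-0.17,0]'; python3 -c "
from m import *
c=keep('wrist','L');h=cv2.cvtColor(c['image'],cv2.COLOR_RGB2HSV).astype(int)
u=proj(c,[[597.7,-110,50]])[0];v=proj(c,[[597.7,-110,30]])[0];print(u,v)
i=c['image'][int(u[1])-90:int(u[1])+90,int(u[0])-110:int(u[0])+110];cv2.imwrite('pics/Lc.png',cv2.resize(i,None,fx=2.5,fy=2.5)[:,:,::-1])
k=comp(h[...,2]>205,(float(u[0]),float(u[1])));e=cv2.fitEllipse(cv2.convexHull(k));print(np.round(np.hstack(e),1),onz(c,e[0],50))
tool([630,270,200],1.571)"
```

```text
time_s: 17.25
ee_pos: [649.7, -49.1, 205.7]
eef_rot: [-0.001, 1.0, 0.0, 0.004]
contact_force: [0.9, -0.3, -0.5]
finger_gap: 86.9
finger_force: 0.0
[245.94352883 121.31639782] [249.87883289 119.06721624]
[245.4 120.4  50.5  53.5 138.1] [[ 596.93931437 -110.40867198   50.        ]]
shift [0.0176 0.32   0.0031] turn 0.001 q7 1.73 yaw now 1.572
```

View pics/Lc.png

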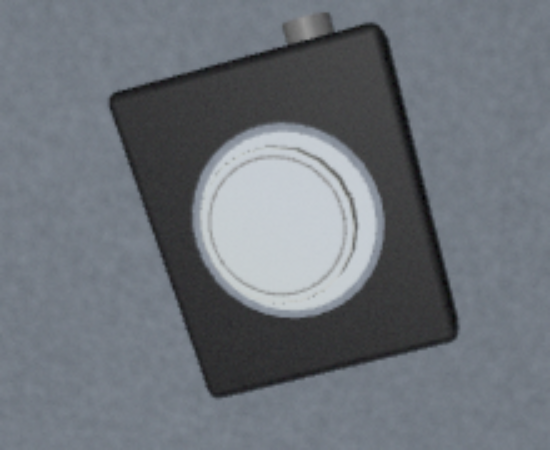

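The dish sits centred on the window, less than 1 mm off. Now the jar.

```bash
python3 -m inch '[1,0.018,0.37,0,0, 1,0.018,0.37,0,0, 1,0.018,0.37,0,0, 1,0.018,0.37,0,0, 1,0.018,0.37,0,0, 1,0.018,0.37,0,0, 1,0.018,0.37,0,0, 1,0.018,0.37,0,0, 1,0.018,0.37,0,0]'; python3 -c "
from m import *
keep('wrist','M')"
python3 -m inch '[1,0,-0.1,0,0, 1,0,-0.1,0,0, 1,0,-0.1,0,0, 1,0,-0.1,0,0]'; python3 -c "
from m import *
keep('wrist','N')
i=np.vstack([load('M')['image'][:280],load('N')['image'][:280]]);cv2.imwrite('pics/MN.png',i[:,:,::-1])"
```

```text
time_s: 18.42
ee_pos: [629.4, 316.8, 201.1]
eef_rot: [0.002, 1.0, -0.001, -0.0]
contact_force: [-0.3, 0.3, 0.2]
finger_gap: 87.0
finger_force: 0.0
time_s: 18.98
ee_pos: [628.8, 219.9, 201.9]
eef_rot: [0.0, 1.0, 0.001, 0.0]
contact_force: [-0.5, 0.7, 0.2]
finger_gap: 87.0
finger_force: 0.0
```

View pics/MN.png

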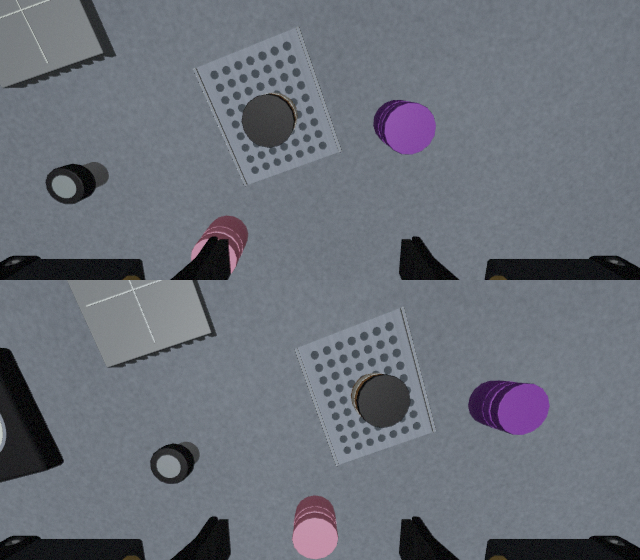

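Both views show the amber jar's dark cap on the tray (269,120 / 383,400 in the stack). The purple jar is to its right and the pink one is nearer +x.

```bash
python3 -c "
from m import *
P={}
for k,p,q in (('M',(269,120),[(195,68),(300,27),(341,150),(247,185)]),('N',(383,120),[(296,69),(403,27),(435,151),(337,185)])):
    c=load(k);g=cv2.cvtColor(c['image'],cv2.COLOR_RGB2GRAY)
    e=cv2.fitEllipse(cv2.convexHull(comp(g<80,p)));P[k]=(c,e[0]);print(k,np.round(np.hstack(e),1),onz(c,e[0],66).round(1))
    s=cv2.cornerSubPix(g,np.float32(q).reshape(-1,1,2),(4,4),(-1,-1),(3,30,.01))[:,0];w=onz(c,s,6);P[k]+=(s,);print(s.round(1).tolist(),w.round(1).tolist(),w.mean(0).round(1))
    h=cv2.cvtColor(c['image'],cv2.COLOR_RGB2HSV).astype(int)
    e=cv2.fitEllipse(comp((h[...,0]>130)&(h[...,0]<160)&(h[...,1]>100)&(h[...,2]>115),(410,128) if k=='M' else (523,128)));print('purple',onz(c,e[0],62).round(0))
    tb=np.array((47,64) if k=='M' else (153,342-280));
a,b=P['M'],P['N'];print('cap tri',tri(a[0],a[1],b[0],b[1]));print('tray tri',[np.round(tri(a[0],a[2][i],b[0],b[2][i])[0],1).tolist() for i in range(4)])
# block cross
b=load('J');a=load('B')
for c,f in ((load('N'),[(87,25),(160,6),(134,11),(154,62)]),(a,[(331,137),(410,118),(358,83),(377,165)])):
    w=onz(c,f,24);A=np.c_[w[1,:2]-w[0,:2],-(w[3,:2]-w[2,:2])];t=np.linalg.solve(A,w[2,:2]-w[0,:2]);print('cross',w[0,:2]+t[0]*(w[1,:2]-w[0,:2]))
"
```

```text
M [268.2 121.2  53.   61.5 144.6] [[573.9 278.3  66. ]]
[[195.10000610351562, 68.0999984741211], [300.0, 27.0], [340.6000061035156, 149.8000030517578], [246.8000030517578, 184.3000030517578]] [[529.6, 202.9, 6.0], [494.4, 303.5, 6.0], [608.4, 343.0, 6.0], [644.6, 245.1, 6.0]] [569.2 273.6   6. ]
purple [[580. 397.  62.]]
N [382.6 119.9  53.8  58.8  50.4] [[572.6 276.3  66. ]]
[[295.3999938964844, 70.4000015258789], [400.5, 28.100000381469727], [433.3999938964844, 150.8000030517578], [336.3999938964844, 184.6999969482422]] [[531.6, 201.7, 6.0], [494.9, 299.6, 6.0], [609.3, 341.6, 6.0], [645.1, 243.0, 6.0]] [570.2 271.5   6. ]
purple [[581. 396.  62.]]
cap tri (array([573.80448092, 277.48597203,  59.95550275]), 0.8968525466464486)
tray tri [[530.4, 201.5, 1.7], [492.5, 302.9, -8.7], [609.8, 343.3, 0.8], [647.1, 243.5, -2.0]]
cross [484.8739087   64.09761644]
cross [482.94069539  63.13381676]
```

```bash
python3 -c "
from h import *
tool([573,276.5,85],1.571)"
```

```text
shift [0.0555 0.0555 0.1167] turn 0.001 q7 1.3 yaw now 1.572
```

```bash
python3 -m inch '[1,0.055,0.056,0.02,0, 1,0.055,0.056,0.06,0, 1,0.055,0.056,0.1,0, 1,0.055,0.056,0.116,0, 1,0.055,0.056,0.116,0, 1,0.055,0.056,0.116,0]'; python3 -c "
from h import *
c=keep('wrist','O');print(proj(c,[[573,276.5,66]]))
tool([573,276.5,25],1.571)"
```

```text
time_s: 19.77
ee_pos: [575.3, 276.3, 87.4]
eef_rot: [0.0, 1.0, 0.001, 0.001]
contact_force: [0.5, 0.4, 0.8]
finger_gap: 87.0
finger_force: 0.0
[[315.40893905 236.30668688]]
shift [0.0025 0.0002 0.0626] turn -0.0 q7 1.19 yaw now 1.571
```

View pics/O.png

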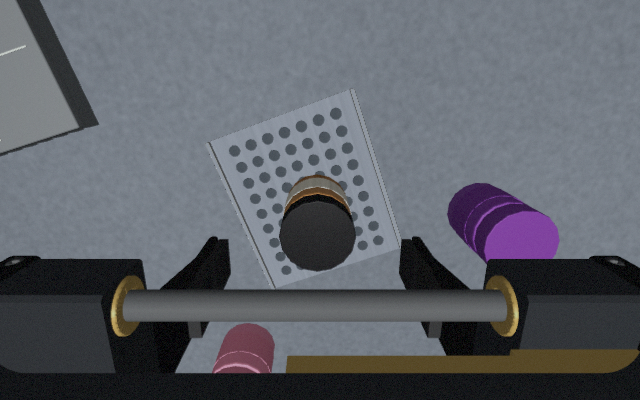

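The cap is at (318,233), against a projected (315,236), so the jar is at about (571.5, 278).

```bash
python3 -m inch '[1,0.004,0.0015,0.01,0, 1,0.004,0.0015,0.035,0, 1,0.004,0.0015,0.052,0, 1,0.004,0.0015,0.061,0, 1,0.004,0.0015,0.061,0, 0,0.004,0.0015,0.061,0, 0,0.004,0.0015,0.061,0, 0,0.004,0.0015,0.061,0, 0,0.004,0.0015,0.061,0, 0,0.004,0.0015,0.061,0]'; python3 -c "
from h import *
tool([485,64,140],1.571)"
```

```text
time_s: 21.08
ee_pos: [569.8, 277.3, 24.6]
eef_rot: [-0.0, 1.0, 0.0, 0.0]
contact_force: [0.5, -0.3, -0.7]
finger_gap: 45.0
finger_force: 0.0
shift [ 0.0849 -0.2133 -0.1154] turn -0.0 q7 1.2 yaw now 1.571
```

```bash
python3 -m inch '[0,0,0,0,0, 0,0,0,0,0, 0,0,0,0,0]'; python3 -m inch '[0,0,0,-0.02,0, 0,0,0,-0.05,0, 0,0,0,-0.1,0, 0,0,0,-0.1,0, 0,0,0,-0.1,0]';python3 -c "
from h import *
tool([530,63,140],1.571)"
```

```text
time_s: 21.45
ee_pos: [569.8, 277.4, 24.6]
eef_rot: [-0.0, 1.0, 0.0, 0.0]
contact_force: [-0.5, 0.2, -0.0]
finger_gap: 43.2
finger_force: 30.0
time_s: 22.08
ee_pos: [569.7, 277.3, 125.2]
eef_rot: [-0.0, 1.0, 0.0, 0.0]
contact_force: [-1.1, 0.2, -1.4]
finger_gap: 43.7
finger_force: 30.0
shift [ 0.0397 -0.2143 -0.0149] turn -0.0 q7 1.17 yaw now 1.571
```

Gripped. I'll go to a viewpoint over the block to fix the cross.

```bash
python3 -m inch '[0,0.04,-0.214,-0.05,0, 0,0.04,-0.214,-0.05,0, 0,0.04,-0.214,-0.05,0, 0,0.04,-0.214,-0.05,0, 0,0.04,-0.214,-0.05,0, 0,0.04,-0.214,-0.05,0]'; python3 -c "
from h import *
c=keep('wrist','P');u=proj(c,[[483,63,24]])[0].astype(int);print(u)
cv2.imwrite('pics/Pc.png',cv2.resize(c['image'][30:280,u[0]-140:u[0]+140],None,fx=2,fy=2)[:,:,::-1])"
```

```text
time_s: 22.82
ee_pos: [529.1, 64.1, 173.6]
eef_rot: [-0.0, 1.0, 0.0, -0.001]
contact_force: [0.1, 1.4, -1.1]
finger_gap: 43.6
finger_force: 30.0
[313 130]
```

View pics/Pc.png

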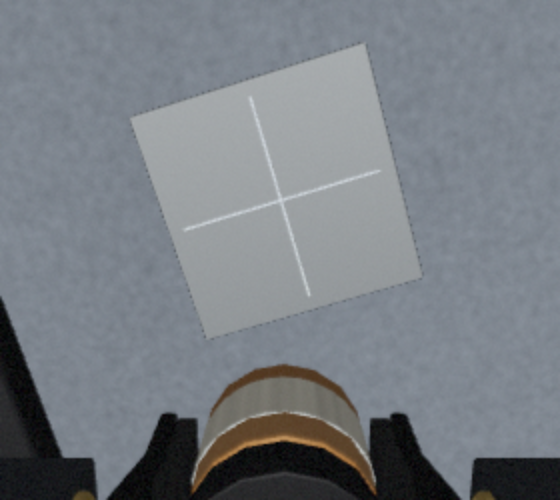

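The cross centre is at (313.5,130), matching (483,63). The jar hangs upright.

```bash
python3 -m inch '[0,0.0465,-0.001,0.03,0, 0,0.0465,-0.001,0.07,0, 0,0.0465,-0.001,0.1,0, 0,0.0465,-0.001,0.115,0, 0,0.0465,-0.001,0.12,0, 0,0.0465,-0.001,0.12,0, 0,0.0465,-0.001,0.12,0]';python3 -c "
from h import *
tool([482.4,63.1,45],1.571)"
```

```text
time_s: 23.75
ee_pos: [484.3, 62.6, 55.6]
eef_rot: [-0.0, 1.0, 0.0, 0.001]
contact_force: [-1.0, 0.5, -0.8]
finger_gap: 43.9
finger_force: 30.0
shift [0.0019 0.0005 0.0106] turn 0.0 q7 1.45 yaw now 1.571
```

```bash
python3 -m inch '[0,0.001,0.0005,0.004,0, 0,0.001,0.0005,0.008,0, 0,0.001,0.0005,0.009,0, 0,0.001,0.0005,0.009,0, 0,0.001,0.0005,0.009,0]'; python3 -m inch '[0,0,0,0.001,0, 0,0,0,0.001,0, 0,0,0,0.001,0]'
```

```text
time_s: 24.38
ee_pos: [482.5, 62.8, 45.6]
eef_rot: [-0.0, 1.0, 0.0, 0.0]
contact_force: [0.1, -0.1, -1.0]
finger_gap: 43.5
finger_force: 30.0
time_s: 24.75
ee_pos: [482.4, 62.8, 44.6]
eef_rot: [-0.0, 1.0, 0.0, 0.0]
contact_force: [0.0, -0.0, -0.3]
finger_gap: 43.7
finger_force: 30.0
```

```bash
python3 -m inch '[0.6,0,0,0,0, 1,0,0,0,0, 1,0,0,0,0, 1,0,0,0,0, 1,0,0,-0.03,0, 1,0,0,-0.08,0, 1,-0.05,0,-0.14,0, 1,-0.05,0,-0.15,0, 1,-0.05,0,-0.15,0]'; python3 -c "
from m import *
c=keep('wrist','Q');print(proj(c,[[483,63,86],[483,63,24]]).round())
g=cv2.cvtColor(c['image'],cv2.COLOR_RGB2GRAY);u=proj(c,[[483,63,86]])[0]
cv2.imwrite('pics/Qc.png',cv2.resize(c['image'][20:280,174:454],None,fx=2,fy=2)[:,:,::-1])
e=cv2.fitEllipse(comp(g<80,(float(u[0]),float(u[1]))));print(np.round(np.hstack(e),1),onz(c,e[0],86))
tool([520,-290,200],1.34)"
```

```text
time_s: 25.88
ee_pos: [534.0, 62.9, 196.2]
eef_rot: [0.0, 1.0, 0.0, 0.002]
contact_force: [-0.6, -0.0, -0.3]
finger_gap: 87.2
finger_force: 0.0
[[315. 130.]
 [315. 121.]]
[314.3 132.7  54.7  57.  179.1] [[485.29946416  62.525737    86.        ]]
shift [ 0.0124 -0.3528 -0.0056] turn 0.231 q7 1.45 yaw now 1.571
```

View pics/Qc.png

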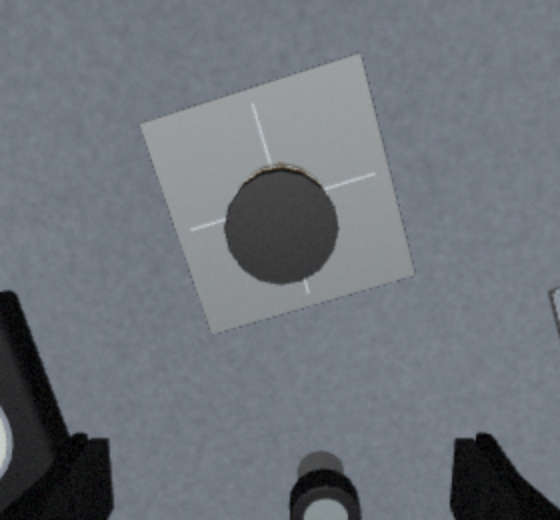

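The jar stands upright, within about 2 mm of the cross. Back to the flask.

```bash
python3 -c "
from h import *
tool([481.8,-294.2,90],1.342)"; python3 -m inch '[1,0.05,-0.357,0,0.231, 1,0.05,-0.357,0,0.231, 1,0.05,-0.357,0,0.231, 1,0.05,-0.357,0,0.231, 1,0.05,-0.357,0,0.231, 1,0.05,-0.357,0,0.231, 1,0.05,-0.357,0.05,0.231, 1,0.05,-0.357,0.1,0.231, 1,0.05,-0.357,0.1,0.231, 1,0.05,-0.357,0.1,0.231]'; python3 -c "
from m import *
c=keep('wrist','S');h=cv2.cvtColor(c['image'],cv2.COLOR_RGB2HSV).astype(int)
m=(h[...,0]<20)&(h[...,1]>120)&(h[...,2]>90);m[285:]=False;m[:,:231]=False;m[:,400:]=False
a=comp(m,(315,230));q=cv2.approxPolyDP(cv2.convexHull(a),3,True)[:,0];print(q.tolist());print(onz(c,q,30).round(1).tolist())
tool([481.8,-294.2,7],1.342)"
```

```text
shift [ 0.0506 -0.357   0.1044] turn 0.229 q7 1.45 yaw now 1.571
time_s: 27.18
ee_pos: [482.5, -294.3, 95.4]
eef_rot: [0.115, 0.993, -0.0, 0.0]
contact_force: [0.4, -0.7, 1.4]
finger_gap: 87.2
finger_force: 0.0
[[346, 158], [345, 241], [334, 253], [295, 253], [283, 239], [281, 159]]
[[449.9, -265.9, 30.0], [507.7, -278.6, 30.0], [515.1, -288.2, 30.0], [508.7, -315.2, 30.0], [496.2, -320.7, 30.0], [440.8, -307.4, 30.0]]
shift [0.0018 0.0001 0.0892] turn -0.002 q7 2.03 yaw now 1.34
```

```bash
python3 -m inch '[1,0.001,0,0.03,0, 1,0.001,0,0.06,0, 1,0.001,0,0.08,0, 1,0.001,0,0.087,0, 1,0.001,0,0.087,0, 0,0.001,0,0.087,0, 0,0.001,0,0.087,0, 0,0.001,0,0.087,0, 0,0.001,0,0.087,0, 0,0.001,0,0.087,0]'; python3 -m inch '[0,0,0,0,0, 0,0,0,0,0]'
```

```text
time_s: 28.48
ee_pos: [481.5, -293.9, 7.6]
eef_rot: [0.115, 0.993, 0.0, 0.0]
contact_force: [-0.4, 0.5, 0.6]
finger_gap: 45.6
finger_force: 30.0
time_s: 28.72
ee_pos: [481.5, -293.9, 7.6]
eef_rot: [0.115, 0.993, 0.0, 0.0]
contact_force: [-0.1, 0.4, 1.6]
finger_gap: 45.9
finger_force: 30.0
```

```bash
python3 -m inch '[0,0,0,-0.02,0, 0,0,0,-0.06,0, 0,0,0,-0.12,0, 0,0,0,-0.17,0, 0,0,0,-0.17,0, 0,0,0,-0.17,0]'; python3 -c "
from h import *
tool([622,291,175],1.921)"
```

```text
time_s: 29.48
ee_pos: [481.2, -293.7, 177.7]
eef_rot: [0.115, 0.993, 0.0, 0.0]
contact_force: [-0.0, 0.6, -1.1]
finger_gap: 45.7
finger_force: 30.0
shift [-0.0033  0.6014  0.0031] turn -0.581 q7 1.98 yaw now 1.34
```

```bash
python3 -m inch '[0,0,0.06,0,0, 0,0,0.12,0,-0.08, 0,0,0.18,0,-0.16, 0,0,0.24,0,-0.24, 0,0,0.3,0,-0.32, 0,0,0.36,0,-0.4, 0,0,0.42,0,-0.48, 0,0,0.48,0,-0.58, 0,-0.002,0.54,0,-0.58, 0,-0.003,0.6,0,-0.58]'; python3 -m inch '[0,0,0,0,0, 0,0,0,0,0, 0,0,0,0,0]'; python3 -c "
from h import *
c=keep('wrist','U');print(proj(c,[[569.7,272.5,4]]))"
```

```text
time_s: 30.72
ee_pos: [620.9, 290.6, 175.2]
eef_rot: [-0.174, 0.985, -0.001, -0.002]
contact_force: [0.6, -0.5, 0.5]
finger_gap: 45.9
finger_force: 30.0
time_s: 31.1
ee_pos: [621.7, 286.9, 177.0]
eef_rot: [-0.172, 0.985, -0.001, -0.001]
contact_force: [0.8, -1.3, -1.5]
finger_gap: 45.4
finger_force: 30.0
[[319.0836465  119.25067788]]
```

View pics/U.png

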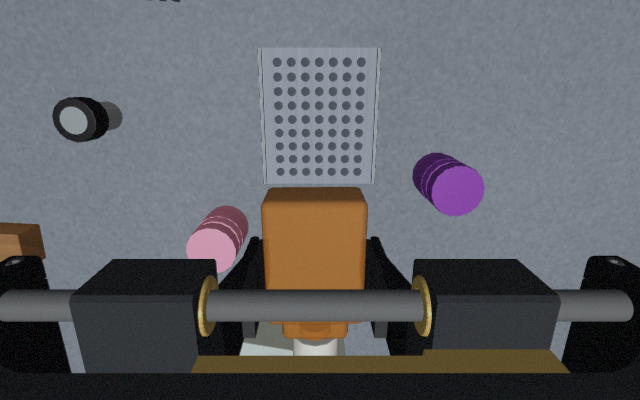

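The hole pattern's diagonals cross at (319,119), exactly on the projected tray centre, and the flask is aligned with the tray.

```bash
python3 -c "
from h import *
tool([562.2,269.8,15],1.92)"
```

```text
shift [0.0618 0.004  0.1624] turn -0.003 q7 1.56 yaw now 1.917
```

```bash
python3 -m inch '[0,0.03,0.002,0.02,0, 0,0.062,0.004,0.05,0, 0,0.062,0.004,0.09,0, 0,0.062,0.004,0.12,0, 0,0.062,0.004,0.145,0, 0,0.062,0.004,0.155,0, 0,0.062,0.004,0.155,0, 0,0.062,0.004,0.155,0]'; python3 -c "
from h import *
tool([562.2,269.8,8],1.92)"
```

```text
time_s: 32.15
ee_pos: [563.0, 272.2, 24.0]
eef_rot: [-0.174, 0.985, 0.0, 0.001]
contact_force: [0.6, -0.6, -0.1]
finger_gap: 45.9
finger_force: 30.0
shift [ 0.0016 -0.002   0.016 ] turn -0.0 q7 1.57 yaw now 1.92
```

```bash
python3 -m inch '[0,0.001,-0.002,0.006,0, 0,0.001,-0.002,0.012,0, 0,0.001,-0.002,0.015,0, 0,0.001,-0.002,0.015,0, 0,0.001,-0.002,0.015,0]'; python3 -m inch '[0,0,0,0.001,0, 0,0,0,0.001,0, 0,0,0,0.001,0]'
```

```text
time_s: 32.78
ee_pos: [561.7, 269.7, 7.6]
eef_rot: [-0.174, 0.985, -0.0, -0.0]
contact_force: [-0.4, -0.2, 1.4]
finger_gap: 46.0
finger_force: 30.0
time_s: 33.15
ee_pos: [561.7, 269.7, 7.6]
eef_rot: [-0.174, 0.985, 0.0, -0.0]
contact_force: [-3.1, -1.7, 7.5]
finger_gap: 45.9
finger_force: 30.0
```

Contact. I'll open only to about 61 mm so the fingers stay inside the lips, lift, and check.

```bash
python3 -m inch '[0.6,0,0,-0.001,0, 0.68,0,0,-0.001,0, 0.68,0,0,-0.001,0, 0.68,0,0,-0.001,0, 0.68,0,0,-0.03,0, 0.68,0,0,-0.08,0, 0.68,0,0,-0.13,0, 0.7,-0.05,0,-0.17,0, 0.7,-0.05,0,-0.17,0, 0.7,-0.05,0,-0.17,0]'; python3 -c "
from m import *
c=keep('wrist','V');h=cv2.cvtColor(c['image'],cv2.COLOR_RGB2HSV).astype(int)
m=(h[...,0]<20)&(h[...,1]>120)&(h[...,2]>90);m[240:]=False
a=comp(m,(315,120));q=cv2.approxPolyDP(cv2.convexHull(a),3,True)[:,0];w=onz(c,q,30);print(w.round(1).tolist())
print(bot.read_state()['finger_gap'])
snap('top','top9');snap('side','side9')
i=np.vstack([cv2.resize(c['image'][:250],(640,250)),bot.camera('top')['image'][90:290]]);cv2.imwrite('pics/V.png',i[:,:,::-1])"
```

```text
time_s: 34.4
ee_pos: [608.2, 286.5, 175.7]
eef_rot: [-0.174, 0.985, -0.0, -0.001]
contact_force: [0.4, 0.1, -1.2]
finger_gap: 60.9
finger_force: 0.0
[[520.2, 275.2, 30.0], [572.6, 297.3, 30.0], [587.4, 293.5, 30.0], [596.5, 268.5, 30.0], [590.1, 256.9, 30.0], [536.6, 237.0, 30.0]]
60.913678185889246
```

View pics/V.png

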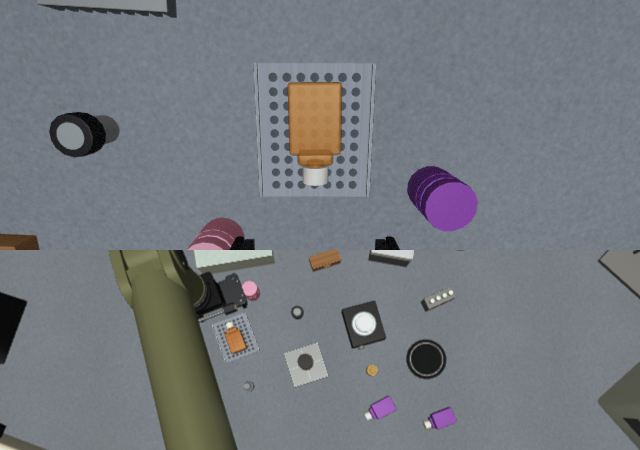

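The flask lies flat mid-tray, about 1.5 mm off centre. The dish is on the window (364,323), the jar on the block (305,362), the mat is empty (426,358), and the bystanders are unmoved.

```bash
python3 -c "
from plant import bot
print(bot.finish_job())"
```

```text
the job is handed in; nothing more can be done
None
```

I handed the job in at about 35 s: the dish is on the viewing plate, the jar on the cooling block and the flask on the carrier tray, each upright and measured within about 2–3 mm of centre; the mat, used for the flask, is empty again, and the weight, eyepiece and objective look unmoved.

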